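Shuttle the power module to the test station and hold it on the spring contacts

ROBOT

A 6-joint arm with a two-finger parallel gripper is mounted at the origin on the work surface. World frame = base frame: x ahead of the robot, y to its left, z up, the work surface at z = 0. Lengths are in m, angles in rad, forces in N, time in s.
With the tool pointing down it reaches from about 0.35 to 0.725 m from the base axis. Payload 4.3 kg.
Tool frame: the origin (TCP) lies at the very end of the fingers, on their centre line; the grasp point (between the pads) lies 19 mm behind it; x points along the fingers, y is the direction in which the jaws open and shut, and the axes are right-handed (so a half turn about x gives the same grasp; the last joint's range is limited). The gripper opens to 85 mm and grips with 20 to 120 N. Pads are 22 mm wide; open, the fingers measure 114 mm over their backs; the gripper's body (76 mm by 85 mm) begins 54 mm behind the grasp point. The pads swing forward as they close: fully open they stand 13 mm farther back than shut.
Start: joints at [1.217, 0.377, 0.081, 1.274, 0, 1.46], TCP at [0.139, 0.558, 0.231] pointing down, gripper open.
Joint ranges: [-2.72, 2.72], [-0.84, 1.66], [-1.02, 1.22], [-1.77, 2.12], [-1.37, 1.28], [-3.14, 3.14]. Speed limits (rad/s): [2.57, 2.57, 3.14, 3.14, 3.14, 3.14].

INTERFACE

Orientations are given as a rotation vector (axis times angle).
In Python, from station import manip gives the robot as it stands.
- The arm moves only by the tool drive_tool, never from a script. Its argument "commands" is a list of rows, each a list of 3 entries, a list of its own where there are three numbers: the turn, a rotation vector about the world's x, y, z in rad, then the shift along the world's x, y, z in cm, then the opening, from 0 (shut) to 1 (fully open). In form: [[[rx, ry, rz], [tx, ty, tz], claw], ...]. A call has 1 to 12 rows; each row is the pose to reach, as a shift and turn from the pose measured when the call began; what a row does not reach only later rows make up. A row lasts 1/12 s, in which the tool goes at most 41.7 mm and 7.16 degrees, less where a joint would pass 70% of its speed; a pose out of reach is approached as far as the arm can. A call with a gripper value outside its range is refused whole. The fingers move at their own pace and stop on an object; the grip force is fixed at half the most. Time passes only in rows, so rows that repeat a pose let the fingers close. It gives the time, the measured TCP pose, the force and the opening at its end, in the units of the state.
- manip.sense(): the state, without advancing time (a new reading comes with each control period).
- manip.grab_frame(name): name is "scene" or "top" or "wrist"; returns the picture (384x512x3 uint8, red, green, blue); there is no depth.
- manip.camera_info(name): a dict with "fx", "fy", "cx", "cy" (pixels), "R" (3x3) and "t" (3): a world point X has camera coordinates R X + t. Camera axes: x right, y down, z forward; pixel columns grow to the right and rows downward; lengths in m; the calibration is good to about 2 mm. The wrist camera is an equidistant fisheye: a pixel r from the principal point sees the ray r / f radians off the axis. A picture is of the moment at which its call begins: read the wrist's pose just before it. camera_info takes no time and is no camera call; for the wrist camera it gives the pose at the moment of the call.
- manip.job_done(): hands the job in, once; it reports no verdict.
The state is a dict: "time_s": time; "qpos": joint angles; "qd": joint speeds; "joint_efforts": joint torques, N m; "tool_pos": TCP position; "tcp_rot": TCP orientation; "ft_force": force on the tool from outside, world axes, zero at the start; "wrist_torque": the same for the moment, N m; "opening": opening from 0.0 (shut) to 1.0 (fully open).
Only numpy, scipy, OpenCV 4.12 (cv2) and the standard library are available. Lean on these libraries where they do the work, as an engineer would, in place of code of your own. Each camera call takes 0.05 s, during which the arm holds its last target.

TASK

The power module lies in the carriage of the test jig. Push the carriage along its slide to the contact head until the spring detent clicks and it sits fully home; then slide the module forward under the head's lip against the spring contacts, without ramming it, until its front edge is hard up against the stop, and finish while still holding it pressed home there with the gripper: the springs push it back out if you let go. Leave the tools and parts lying around where they are.

Things in the scene. Friction and masses are not known exactly. Their poses are not given: they have to be found in the camera images.
- jig: The test jig, fixed to the table. Axes: x is the way the module is pushed into the contact head (away from the robot), y the way the carriage slides home, z up; origin at table height. Base plate 200 (x, from -85 to +115 mm) x 395 (y, -215 to +180) mm, top 18 mm above the table; low end blocks at both y ends, 38 mm high. Contact head at x = 50 mm, y = 70 mm.
- carriage (a joint): Carriage position along the jig's +y, m: 0 = at the loading end, where it starts, 0.140 = home at the contact head (end stop). The carriage is an aluminium plate with white guide walls. Friction 1 to 2 N. A spring detent resists with about 6 N (10 at most) from 0.128, gives way at 0.135, then pulls the carriage to 0.140 and keeps it there.
- post_top (a point): Centre of the top of the carriage's push post: black, upright, round, 16 mm diameter, on the carriage's trailing (-y) side, 77 mm from its middle line; top 73 mm above the table, foot plate (8 mm thick) 39 mm above it, so 34 mm of free post. Jig's axes. Push it from its -y side or grip it from above: the whole carriage goes along.
- slot (a point): Middle of the contact head's stop face, at nest-floor height (40 mm above the table), fixed to the jig, jig's axes. The module is fully home when its nose point is here.
- head: Contact head: black block 48 (x) x 84 (y) mm on the jig. A steel lip overhangs its stop face by 12 mm towards the robot, underside 8 mm above the nest floor, upper side 12 to 15 mm above it. Under the lip four spring pins stand 5 mm out of the stop face; together they push back with 3 N at first touch and 8 N with the module home. Origin on the table below the stop face, jig's axes.
- module_center (a point): Centre of the power module, 9 mm above its underside: aluminium plate with a green circuit board, 100 (x) x 70 (y) x 5.6 mm, 0.2 to 0.33 kg, loose on the nest floor (40 mm above the table, white low-friction strips) between white guide walls 8 mm high, 2 mm side play each. Black finned heat sink 36 (x) x 20 (y) mm, top 25.6 mm above the underside, 6 mm ahead of centre. x points to the nose; nearly the jig's axes.
- tail (a point): Middle of the module's flat upright tail face (the -x end, nearest the robot), 50 mm behind its centre, 9 mm above its underside: the face to push. It is the plane of the board edge and of a grey terminal row 56 mm wide, 13 mm deep, top 17.6 mm above the underside. It overhangs the carriage's rear edge, by 5 mm when home; nothing stands behind it above the nest floor.
- nose (a point): Middle of the module's front edge, at its underside, 50 mm ahead of its centre. With the carriage home it lies straight in front of the slot, 18 to 34 mm short of home. The front 12 mm go under the lip, with 2.4 mm to spare in height.
- module: The power module itself, origin under its centre, x towards the nose (see module_center).
- bottle: Bystander: white bottle, 44 mm diameter, 110 mm tall, beyond the jig. Origin under its centre.
- tweezers_center (a point): Bystander: steel tweezers 130 mm long, lying on the mat on the robot's side of the jig. Point at the centre.
- screwdriver: Bystander: black-handled screwdriver 190 mm long, lying to the left of the jig. Origin under its middle.
- spool: Bystander: solder spool, 58 mm diameter, 44 mm tall, on the robot's side of the jig, to the left. Origin under its centre.
- brush: Bystander: brush 160 mm long with wooden handle, lying to the right of the jig. Origin under its middle.
- spare: Bystander: small green circuit board 55 x 42 mm with a white connector, lying beyond the contact head. Origin under its centre.
Not all that is in view belongs to the job. What is shaped like the module but orange is not meant.

How it is judged:
By the outcome, as a careful person would: the job done as asked, in the order asked, and still so for the second after the job is handed in, while the arm keeps its last pose, push and grip.
It also fails if it takes over 50 s, if anything falls off the work surface, if the arm or the gripper's body presses on something with over 40 N, if the wrist force passes 120 N, or if a joint passes its speed limit or range.

## Working session

There is one attempt and no reset: what is moved stays moved. The work goes in short steps, Python scripts to look and compute and a tool call to move; the robot and the scene stay as the last step left them, time stands still between calls to the robot, and variables do not carry over. Pictures are saved under pics/ and viewed, and the job is handed in when it is done.

Besides the shell and the picture viewer there is one more tool, called in YAML: its name, and indented under it one key for each argument. drive_tool: Moves the arm, as the interface text tells. Its arguments: {"type":"object","properties":{"commands":{"type":"array","items":{"type":"array"}}},"required":["commands"]}

```bash
mkdir -p pics; ls; python3 - <<'E'
from station import manip
import cv2
s=manip.sense()
print(s)
for n in ("scene","top"):
    im=manip.grab_frame(n); cv2.imwrite(f"pics/{n}0.png",cv2.cvtColor(im,cv2.COLOR_RGB2BGR))
    print(n,manip.camera_info(n))
E
```

```text
pics
{'time_s': 0.0, 'qpos': array([ 1.21668559e+00,  3.78054123e-01,  7.96771627e-02,  1.27439505e+00,
       -2.00612276e-05,  1.46047673e+00]), 'qd': array([-0.00081106,  0.00049548, -0.00010213,  0.00060991,  0.00125101,
        0.00051908]), 'joint_efforts': array([-1.46329080e-04, -4.63603699e+01,  2.69876003e+01,  2.05147761e-02,
       -2.29749603e-04, -1.01507240e-05]), 'tool_pos': array([0.13858687, 0.55740006, 0.23038582]), 'tcp_rot': array([ 0.18988198,  1.56274484, -0.19291565]), 'ft_force': array([ 0.64042389,  1.15927716, -1.07917196]), 'wrist_torque': array([-0.01731646,  0.01325419, -0.01200067]), 'opening': 1.0021700959684199}
scene {'fx': 375.4316788050208, 'fy': 375.4316788050208, 'cx': 253.46772672619096, 'cy': 191.53048274901278, 'R': array([[-0.38111047,  0.92438116, -0.01656133],
       [ 0.73528052,  0.29219019, -0.61154513],
       [-0.56046174, -0.24524347, -0.7910362 ]]), 't': array([ 0.19877492, -0.39198207,  1.2834301 ])}
top {'fx': 349.16562616857914, 'fy': 349.16562616857914, 'cx': 252.9113129753105, 'cy': 191.80649715181409, 'R': array([[ 0.02277597, -0.99963703,  0.01438945],
       [-0.98647068, -0.02480864, -0.1620498 ],
       [ 0.16234796, -0.01050393, -0.98667766]]), 't': array([0.01070951, 0.56025704, 0.91136144])}
```

View pics/scene0.png

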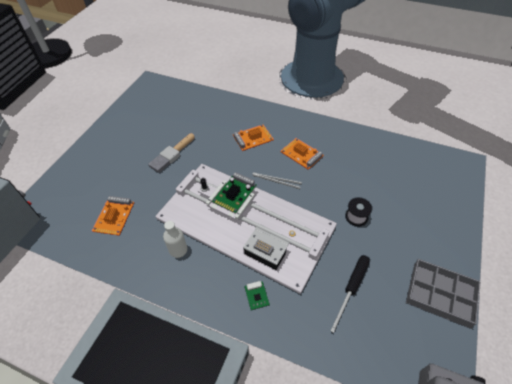

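View pics/top0.png

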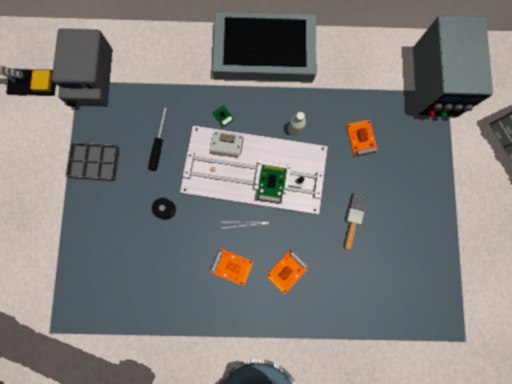

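The top view shows the jig at about (182–327, 127–213). The green module on its carriage is at (271,182), the black push post at (300,181) and the contact head at (227,143). The lookalikes are three orange modules at (232,266), (287,272) and (362,137), plus the small green spare at (223,115). The one meant is the green one in the jig, at (271,182). I'll check it in close crops.

```bash
python3 - <<'E'
import cv2
a=cv2.imread("pics/top0.png")[115:225,170:340]; cv2.imwrite("pics/top0c.png",cv2.resize(a,None,fx=4.7,fy=4.7,interpolation=cv2.INTER_CUBIC))
a=cv2.imread("pics/scene0.png")[160:290,150:345]; cv2.imwrite("pics/scene0c.png",cv2.resize(a,None,fx=4,fy=4,interpolation=cv2.INTER_CUBIC))
E
```

```text
(no output)
```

View pics/top0c.png

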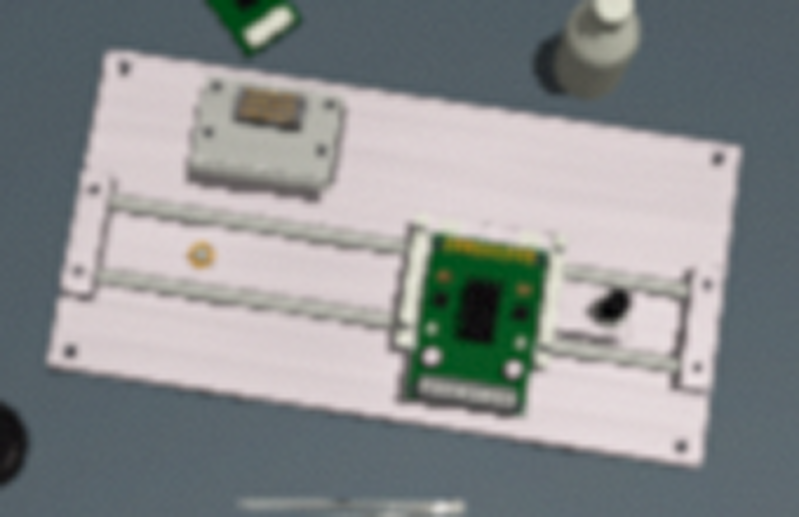

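View pics/scene0c.png

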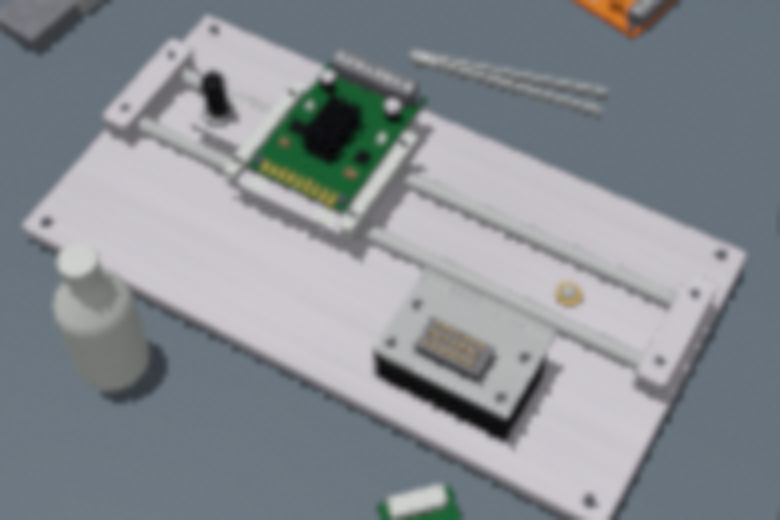

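The crops confirm the choice. The green board has gold contacts at its nose, a black heat sink and a grey terminal row, and it sits in the white-walled carriage. The post is in crop (612,303). Next I'll fit the jig pose from the plate corners and triangulate the points.

```bash
cat > h.py <<'E'
import numpy as np
from scipy.optimize import least_squares
from station import manip
C={n:manip.camera_info(n) for n in("scene","top")}
def proj(n,X):
    c=C[n]; p=np.atleast_2d(X)@np.array(c["R"]).T+c["t"]
    return np.c_[c["fx"]*p[:,0]/p[:,2]+c["cx"],c["fy"]*p[:,1]/p[:,2]+c["cy"]]
def onplane(n,uv,z):
    c=C[n];R=np.array(c["R"]);o=-R.T@c["t"];d=R.T@np.array([(uv[0]-c["cx"])/c["fx"],(uv[1]-c["cy"])/c["fy"],1]);return o+d*(z-o[2])/d[2]
def tcrop(p,f,o): return (np.array(p,float)+.5)/f-.5+np.array(o)
def T(p): return tcrop(p,4.7,(170,115))
def S(p): return tcrop(p,4,(150,160))
def jig2w(q,P):
    P=np.atleast_2d(P);c,s=np.cos(q[2]),np.sin(q[2]);return np.c_[q[0]+c*P[:,0]-s*P[:,1],q[1]+s*P[:,0]+c*P[:,1],P[:,2]]
def tri(ut,us):
    return least_squares(lambda X:np.r_[proj("top",X)[0]-ut,proj("scene",X)[0]-us],[.5,0,.05])
E
cat > a.py <<'E'
from h import *
P=np.array([[.115,.18,.018],[.115,-.215,.018],[-.085,-.215,.018],[-.085,.18,.018]])
ut=T([(107,52),(742,147),(703,466),(48,365)])
us=S([(25,225),(208,13),(747,252)])
f=lambda q:np.r_[(proj("top",jig2w(q,P))-ut).ravel(),(proj("scene",jig2w(q,P[[1,2,3]]))-us).ravel()]
r=least_squares(f,[.55,0,0]);q=r.x;print("jig",q,np.round(r.fun,2))
ft=lambda q:(proj("top",jig2w(q,P))-ut).ravel()
print("toponly",least_squares(ft,[.55,0,0]).x)
print([np.round(onplane("top",u,.018),4) for u in ut],[np.round(onplane("scene",u,.018),4) for u in us])
def w2j(X): d=np.array(X)[:2]-q[:2];c,s=np.cos(q[2]),np.sin(q[2]);return np.r_[c*d[0]+s*d[1],-s*d[0]+c*d[1]]
# post top
a=tri(T((620,296)),S((211,77)));print("post",a.x,a.fun,w2j(a.x))
# module heat sink top z=.0656 ; tail terminal row
print("sink top", onplane("top",T((481,306)),.0656),w2j(onplane("top",T((481,306)),.0656)))
print("tail edge L,R", [ (np.round(onplane("top",T(p),.0576),4),w2j(onplane("top",T(p),.0576))) for p in ((418,402),(515,411))])
print("scene tail", [ (np.round(onplane("scene",S(p),.0576),4),w2j(onplane("scene",S(p),.0576))) for p in ((338,52),(417,84))])
print("nose board L,R", [ w2j(onplane("top",T(p),.0456)) for p in ((436,232),(551,246))])
E
python3 a.py
```

```text
jig [ 0.61779853  0.04095426 -0.13158421] [-0.08 -0.29 -0.5   0.25 -0.73  0.5  -0.47  0.25 -1.4  -0.03 -0.5  -0.08
  0.18 -0.22]
toponly [ 0.61829587  0.03963956 -0.12834718]
[array([0.7545, 0.204 , 0.018 ]), array([ 0.7044, -0.1887,  0.018 ]), array([ 0.5068, -0.1631,  0.018 ]), array([0.5579, 0.2293, 0.018 ])] [array([ 0.7024, -0.184 ,  0.018 ]), array([ 0.5051, -0.1596,  0.018 ]), array([0.5579, 0.2303, 0.018 ])]
post [ 0.59604119 -0.10351307  0.07681317] [-0.40525155  0.15651535 -0.39188301 -0.05536988] [-0.00261444 -0.14607312]
sink top [ 0.59093046 -0.02629841  0.0656    ] [-0.01781193 -0.07019651]
tail edge L,R [(array([0.5355, 0.0086, 0.0576]), array([-0.0773437 , -0.04291755])), (array([ 0.5317, -0.0472,  0.0576]), array([-0.07382674, -0.09868525]))]
scene tail [(array([ 0.5345, -0.0466,  0.0576]), array([-0.07111486, -0.09770902])), (array([0.5403, 0.0098, 0.0576]), array([-0.07278552, -0.04102588]))]
nose board L,R [array([ 0.02630516, -0.03820256]), array([ 0.02859788, -0.1066143 ])]
```

```bash
python3 - <<'E'
from h import *
from scipy.spatial.transform import Rotation as Ro
s=manip.sense();R=Ro.from_rotvec(s["tcp_rot"]).as_matrix();print(np.round(R,3))
# desired: tool x down, tool y along +-jig y
q=[.6178,.0410,-.131];c,sn=np.cos(q[2]),np.sin(q[2])
for sg in(1,-1):
    y=sg*np.array([-sn,c,0]);x=np.array([0,0,-1.]);z=np.cross(x,y)
    D=np.c_[x,y,z];print(sg,(Ro.from_matrix(D)*Ro.from_matrix(R).inv()).as_rotvec())
print(jig2w(q,[[0,-.147-.008-.015-.02,.05],[0,-.07,0],[-.05,.07,.045],[-.076,.07,.045],[.05,.07,.04]]))
E
```

```text
[[-0.001  0.241  0.97 ]
 [-0.002  0.97  -0.241]
 [-1.    -0.002 -0.   ]]
1 [ 0.00177918 -0.00054773  0.11283124]
-1 [-8.30356637e-04 -2.69722181e-03 -3.02876012e+00]
[[ 0.59298113 -0.14737204  0.05      ]
 [ 0.60865621 -0.02840022  0.        ]
 [ 0.57737221  0.11693151  0.045     ]
 [ 0.55159498  0.12032777  0.045     ]
 [ 0.67651538  0.10386894  0.04      ]]
```

drive_tool:
  commands:
    - [[0, 0, 0.113], [45.4, -71.5, 0], 0]
    - [[0, 0, 0.113], [45.4, -71.5, 0], 0]
    - [[0, 0, 0.113], [45.4, -71.5, 0], 0]
    - [[0, 0, 0.113], [45.4, -71.5, 0], 0]
    - [[0, 0, 0.113], [45.4, -71.5, 0], 0]
    - [[0, 0, 0.113], [45.4, -71.5, 0], 0]
    - [[0, 0, 0.113], [45.4, -71.5, 0], 0]
    - [[0, 0, 0.113], [45.4, -71.5, 0], 0]
    - [[0, 0, 0.113], [45.4, -71.5, 0], 0]
    - [[0, 0, 0.113], [45.4, -71.5, 0], 0]
    - [[0, 0, 0.113], [45.4, -71.5, 0], 0]
    - [[0, 0, 0.113], [45.4, -71.5, 0], 0]

```text
time_s: 1.1
tool_pos: [0.4069, 0.1338, 0.2307]
tcp_rot: [0.101, 1.569, -0.104]
ft_force: [1.1, 0.4, 0.0]
opening: 0.001
```

drive_tool:
  commands:
    - [[0, 0, 0], [18.6, -28.1, 0], 0]
    - [[0, 0, 0], [18.6, -28.1, 0], 0]
    - [[0, 0, 0], [18.6, -28.1, 0], 0]
    - [[0, 0, 0], [18.6, -28.1, 0], 0]
    - [[0, 0, 0], [18.6, -28.1, 0], 0]
    - [[0, 0, 0], [18.6, -28.1, 0], 0]
    - [[0, 0, 0], [18.6, -28.1, 0], 0]
    - [[0, 0, 0], [18.6, -28.1, 0], 0]
    - [[0, 0, 0], [18.6, -28.1, -4], 0]
    - [[0, 0, 0], [18.6, -28.1, -8], 0]
    - [[0, 0, 0], [18.6, -28.1, -10], 0]
    - [[0, 0, 0], [18.6, -28.1, -12], 0]

```text
time_s: 2.1
tool_pos: [0.5912, -0.1471, 0.1074]
tcp_rot: [0.103, 1.573, -0.104]
ft_force: [0.3, -0.4, 0.5]
opening: -0.0
```

```bash
python3 - <<'E'
from h import *
import cv2
s=manip.sense();print(s["tool_pos"],s["tcp_rot"],s["qpos"],s["ft_force"])
print({k:np.round(v,3).tolist() for k,v in manip.camera_info("wrist").items()})
for n in("wrist","scene","top"):
    cv2.imwrite(f"pics/{n}1.png",cv2.cvtColor(manip.grab_frame(n),cv2.COLOR_RGB2BGR))
a=cv2.imread("pics/scene1.png")[100:290,120:345]
cv2.imwrite("pics/scene1c.png",cv2.resize(a,None,fx=3,fy=3,interpolation=cv2.INTER_CUBIC))
E
```

```text
[ 0.59116611 -0.14711905  0.10735192] [ 0.10322891  1.57324792 -0.10384941] [-0.34710722  0.50954976 -0.03962506  1.02624629 -0.00174667 -0.21534438] [ 0.27657999 -0.38373664  0.54671288]
{'fx': 297.319, 'fy': 297.319, 'cx': 258.281, 'cy': 187.589, 'R': [[0.131, 0.991, -0.0], [0.951, -0.125, 0.281], [0.279, -0.037, -0.96]], 't': [0.069, -0.583, 0.091]}
```

View pics/scene1c.png

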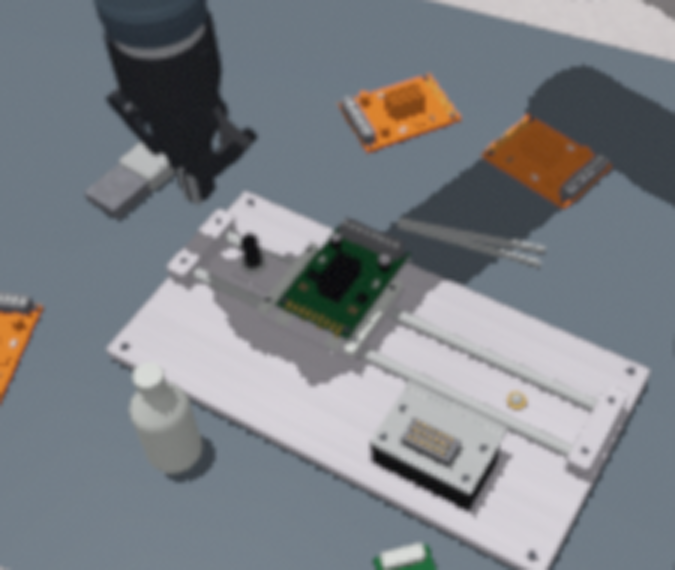

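View pics/wrist1.png

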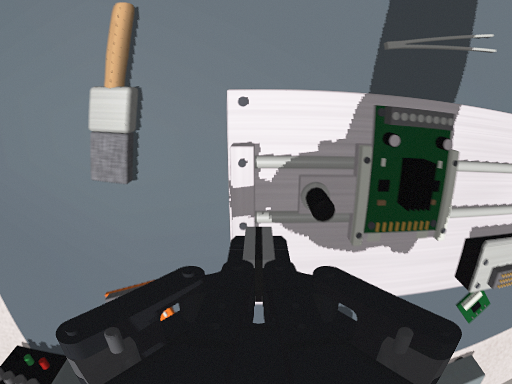

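```bash
cat >> h.py <<'E'
def wray(uv,c):
    R=np.array(c["R"]);v=np.array([uv[0]-c["cx"],uv[1]-c["cy"]]);r=np.hypot(*v);th=r/c["fx"]
    d=np.r_[np.sin(th)*v/r,np.cos(th)];return -R.T@c["t"],R.T@d
def wplane(uv,c,z):
    o,d=wray(uv,c);return o+d*(z-o[2])/d[2]
def w2j(X,q=(.6178,.0410,-.131)): d=np.array(X)[:2]-np.array(q)[:2];c,s=np.cos(q[2]),np.sin(q[2]);return np.round(np.r_[c*d[0]+s*d[1],-s*d[0]+c*d[1]],4)
E
python3 - <<'E'
from h import *
import cv2
c=manip.camera_info("wrist")
for nm,p,z in (("post",(323,208),.073),("tailL",(385,109),.0576),("tailR",(452,121),.0576),("noseL",(367,232),.0456),("sink",(418,184),.0656),("plate -x-y",(228,91),.018),("tip",(262,233),.107)):
    X=wplane(p,c,z);print(nm,np.round(X,4),w2j(X))
a=cv2.imread("pics/wrist1.png")[90:270,220:480]
cv2.imwrite("pics/wrist1c.png",cv2.resize(a,None,fx=3,fy=3,interpolation=cv2.INTER_CUBIC))
E
```

```text
post [ 0.5911 -0.104   0.073 ] [-0.0075 -0.1472]
tailL [ 0.5317 -0.0508  0.0576] [-0.0734 -0.1023]
tailR [0.5433 0.0076 0.0576] [-0.0696 -0.0428]
noseL [ 0.6279 -0.0635  0.0456] [ 0.0237 -0.1023]
sink [ 0.5863 -0.0294  0.0656] [-0.022 -0.074]
plate -x-y [ 0.507  -0.1594  0.018 ] [-0.0837 -0.2132]
tip [ 0.5875 -0.1442  0.107 ] [-0.0058 -0.1875]
```

View pics/wrist1c.png

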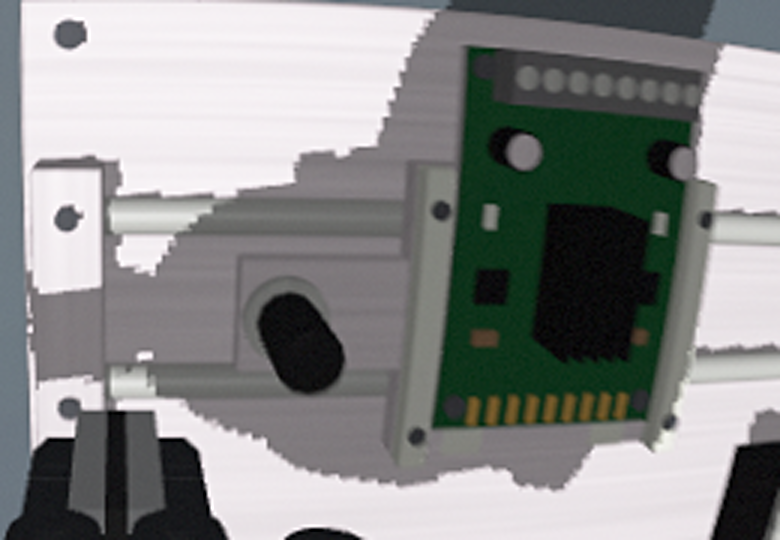

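drive_tool:
  commands:
    - [[0, 0, 0], [-0.2, 0, -2.5], 0]
    - [[0, 0, 0], [-0.2, 0, -4.5], 0]
    - [[0, 0, 0], [-0.2, 0, -5.6], 0]
    - [[0, 0, 0], [-0.2, 0, -5.6], 0]
    - [[0, 0, 0], [-0.15, 0.5, -5.6], 0]
    - [[0, 0, 0], [-0.1, 0.9, -5.6], 0]
    - [[0, 0, 0], [-0.05, 1.3, -5.6], 0]
    - [[0, 0, 0], [0, 1.7, -5.6], 0]
    - [[0, 0, 0], [0.05, 2.0, -5.6], 0]
    - [[0, 0, 0], [0.1, 2.3, -5.6], 0]
    - [[0, 0, 0], [0.15, 2.6, -5.6], 0]
    - [[0, 0, 0], [0.2, 2.9, -5.6], 0]

```text
time_s: 3.25
tool_pos: [0.5932, -0.1176, 0.0529]
tcp_rot: [0.102, 1.573, -0.104]
ft_force: [-1.1, -1.3, 1.0]
opening: -0.003
```

drive_tool:
  commands:
    - [[0, 0, 0], [0.05, 0.4, 0], 0]
    - [[0, 0, 0], [0.1, 0.8, 0], 0]
    - [[0, 0, 0], [0.16, 1.2, 0], 0]
    - [[0, 0, 0], [0.21, 1.6, 0], 0]
    - [[0, 0, 0], [0.26, 2.0, 0], 0]
    - [[0, 0, 0], [0.32, 2.4, 0], 0]
    - [[0, 0, 0], [0.37, 2.8, 0], 0]
    - [[0, 0, 0], [0.42, 3.2, 0], 0]
    - [[0, 0, 0], [0.48, 3.6, 0], 0]
    - [[0, 0, 0], [0.53, 4.0, 0], 0]
    - [[0, 0, 0], [0.58, 4.4, 0], 0]
    - [[0, 0, 0], [0.63, 4.8, 0], 0]

```text
time_s: 4.25
tool_pos: [0.5996, -0.0692, 0.053]
tcp_rot: [0.102, 1.573, -0.104]
ft_force: [0.1, -2.7, 0.4]
opening: 0.003
```

```bash
cat > snap.py <<'E'
from h import *
import cv2,sys,json
n=sys.argv[1];k=sys.argv[2]
s=manip.sense();print(np.round(s["tool_pos"],4),"jig",w2j(s["tool_pos"]),np.round(s["ft_force"],2),s["time_s"])
c=manip.camera_info("wrist");json.dump({a:np.array(b).tolist() for a,b in c.items()},open(f"pics/w{k}.json","w"))
cv2.imwrite(f"pics/{n}{k}.png",cv2.cvtColor(manip.grab_frame(n),cv2.COLOR_RGB2BGR))
E
python3 snap.py wrist 2
```

```text
[ 0.5996 -0.0692  0.053 ] jig [-0.0036 -0.1116] [ 0.13 -2.72  0.4 ] 4.25
```

View pics/wrist2.png

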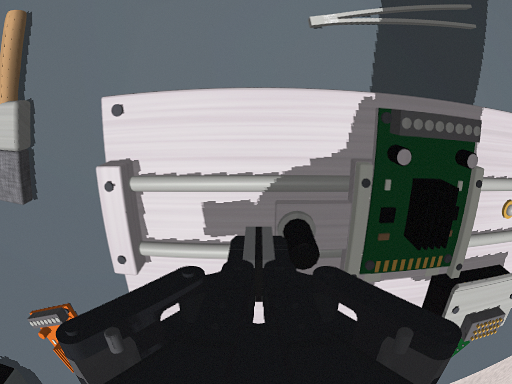

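```bash
python3 - <<'E'
from h import *
import json
c=json.load(open("pics/w2.json"))
for nm,p,z in (("posttop",(303,257),.073),("postfoot",(297,229),.039),("tailL",(381,110),.0576),("tailR",(480,122),.0576),("holeL",(366,184),.048),("holeR",(479,184),.048),("plate",(102,99),.018)):
    X=wplane(p,c,z);print(nm,np.round(X,4),w2j(X))
E
```

```text
posttop [ 0.6016 -0.0479  0.073 ] [-0.0044 -0.0903]
postfoot [ 0.6023 -0.0468  0.039 ] [-0.0039 -0.0891]
tailL [ 5.374e-01 -4.000e-04  5.760e-02] [-0.0743 -0.0516]
tailR [0.5467 0.0654 0.0576] [-0.0737  0.0149]
holeL [ 0.5773 -0.0073  0.048 ] [-0.0338 -0.0531]
holeR [0.5877 0.0752 0.048 ] [-0.0343  0.03  ]
plate [ 0.5075 -0.16    0.018 ] [-0.0831 -0.2137]
```

drive_tool:
  commands:
    - [[0, 0, 0], [0.07, 0.55, 0], 0]
    - [[0, 0, 0], [0.14, 1.1, 0], 0]
    - [[0, 0, 0], [0.22, 1.65, 0], 0]
    - [[0, 0, 0], [0.29, 2.2, 0], 0]
    - [[0, 0, 0], [0.36, 2.75, 0], 0]
    - [[0, 0, 0], [0.43, 3.3, 0], 0]
    - [[0, 0, 0], [0.51, 3.85, 0], 0]
    - [[0, 0, 0], [0.58, 4.4, 0], 0]
    - [[0, 0, 0], [0.65, 4.9, 0], 0]
    - [[0, 0, 0], [0.72, 5.4, 0], 0]
    - [[0, 0, 0], [0.78, 5.9, 0], 0]
    - [[0, 0, 0], [0.84, 6.4, 0], 0]

```text
time_s: 5.3
tool_pos: [0.608, -0.0037, 0.0529]
tcp_rot: [0.103, 1.573, -0.102]
ft_force: [0.0, -1.7, -0.4]
opening: 0.001
```

drive_tool:
  commands:
    - [[0, 0, 0], [0.03, 0.2, 0], 0]
    - [[0, 0, 0], [0.05, 0.4, 0], 0]
    - [[0, 0, 0], [0.08, 0.6, 0], 0]
    - [[0, 0, 0], [0.1, 0.75, 0], 0]
    - [[0, 0, 0], [0.12, 0.9, 0], 0]

```text
time_s: 5.72
tool_pos: [0.6089, 0.003, 0.0529]
tcp_rot: [0.1, 1.574, -0.107]
ft_force: [-2.5, -10.5, 1.1]
opening: -0.004
```

drive_tool:
  commands:
    - [[0, 0, 0], [0.05, 0.3, 0], 0]
    - [[0, 0, 0], [0.06, 0.45, 0], 0]
    - [[0, 0, 0], [0.08, 0.6, 0], 0]
    - [[0, 0, 0], [0.1, 0.7, 0], 0]

```text
time_s: 6.05
tool_pos: [0.6092, 0.0053, 0.053]
tcp_rot: [0.094, 1.575, -0.117]
ft_force: [-3.0, -12.9, 1.7]
opening: 0.001
```

drive_tool:
  commands:
    - [[0, 0, 0], [0.05, 0.35, 0], 0]
    - [[0, 0, 0], [0.07, 0.5, 0], 0]
    - [[0, 0, 0], [0.08, 0.6, 0], 0]
    - [[0, 0, 0], [0.1, 0.7, 0], 0]

```text
time_s: 6.38
tool_pos: [0.6099, 0.011, 0.0531]
tcp_rot: [0.094, 1.575, -0.12]
ft_force: [-0.4, -2.2, 0.2]
opening: -0.001
```

```bash
python3 snap.py wrist 3; python3 snap.py scene 3
```

```text
[0.6099 0.011  0.0531] jig [-0.0039 -0.0307] [-0.37 -2.21  0.17] 6.3833
[0.61   0.0122 0.053 ] jig [-0.0039 -0.0296] [ 0.2   0.19 -0.32] 6.4333
```

View pics/wrist3.png

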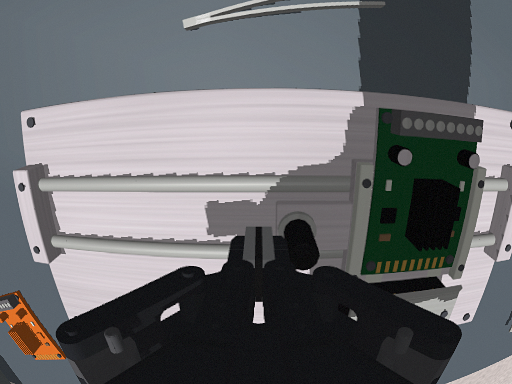

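drive_tool:
  commands:
    - [[0, 0, 0], [0.02, 0.12, 0], 0]
    - [[0, 0, 0], [0.03, 0.22, 0], 0]
    - [[0, 0, 0], [0.04, 0.3, 0], 0]
    - [[0, 0, 0], [0.04, 0.3, 0], 0]

```text
time_s: 6.82
tool_pos: [0.6101, 0.0131, 0.0531]
tcp_rot: [0.092, 1.575, -0.122]
ft_force: [-2.5, -9.2, 0.5]
opening: -0.002
```

```bash
python3 - <<'E'
from h import *
import json
c=json.load(open("pics/w3.json"))
for nm,p,z in (("posttop",(303,257),.073),("postfoot",(297,229),.039),("tailL",(381,110),.0576),("tailR",(482,122),.0576),("holeL",(366,184),.048),("holeR",(480,184),.048),("plate",(20,112),.018)):
    X=wplane(p,c,z);print(nm,np.round(X,4),w2j(X))
E
```

```text
posttop [0.6121 0.0337 0.073 ] [-0.0047 -0.008 ]
postfoot [0.6127 0.0343 0.039 ] [-0.0042 -0.0073]
tailL [0.5481 0.081  0.0576] [-0.0743  0.0305]
tailR [0.5575 0.1474 0.0576] [-0.0736  0.0976]
holeL [0.5878 0.0739 0.048 ] [-0.0341  0.0287]
holeR [0.5982 0.1559 0.048 ] [-0.0344  0.1113]
plate [ 0.5068 -0.1597  0.018 ] [-0.0839 -0.2134]
```

drive_tool:
  commands:
    - [[0, 0, 0], [-0.08, -0.6, 0], 0]
    - [[0, 0, 0], [-0.16, -1.3, 0], 0]
    - [[0, 0, 0], [-0.16, -1.3, 2], 0]
    - [[0, 0, 0], [-0.16, -1.3, 5], 0]
    - [[0, 0, 0], [-1, -1.3, 8], 0]
    - [[0, 0, 0], [-4, 1, 8], 0]
    - [[0, 0, 0], [-7, 4, 8], 0]
    - [[0, 0, 0], [-9.5, 7.5, 8], 0]
    - [[0, 0, 0], [-11.2, 11.4, 8], 0]
    - [[0, 0, 0], [-11.2, 11.4, 8], 0]
    - [[0, 0, 0], [-11.2, 11.4, 8], 0]
    - [[0, 0, 0], [-11.2, 11.4, 8], 0]

```text
time_s: 7.82
tool_pos: [0.4985, 0.1272, 0.1333]
tcp_rot: [0.092, 1.575, -0.121]
ft_force: [0.2, -1.2, -0.7]
opening: 0.001
```

```bash
python3 snap.py wrist 4; python3 snap.py scene 4;python3 snap.py top 4; python3 - <<'E'
import cv2
a=cv2.imread("pics/scene4.png")[140:290,200:400]; cv2.imwrite("pics/scene4c.png",cv2.resize(a,None,fx=4,fy=4,interpolation=cv2.INTER_CUBIC))
from h import *
from scipy.spatial.transform import Rotation as Ro
s=manip.sense();R=Ro.from_rotvec(s["tcp_rot"]);q2=-.131;c,sn=np.cos(q2),np.sin(q2)
y=np.array([-sn,c,0]);x=np.array([0,0,-1.]);print("corr",(Ro.from_matrix(np.c_[x,y,np.cross(x,y)])*R.inv()).as_rotvec())
E
```

```text
[0.4985 0.1272 0.1333] jig [-0.1295  0.0699] [ 0.17 -1.18 -0.69] 7.8167
[0.499  0.1266 0.1332] jig [-0.129   0.0693] [-0.35 -0.75  0.34] 7.8667
[0.4991 0.1262 0.1331] jig [-0.1288  0.069 ] [-0.23 -0.59  0.05] 7.9167
corr [ 0.0183937  -0.00808775  0.00709328]
```

View pics/wrist4.png

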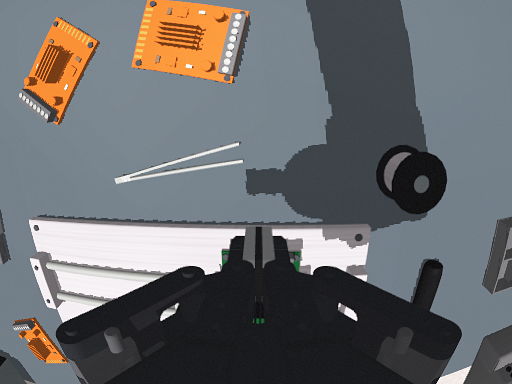

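View pics/scene4c.png

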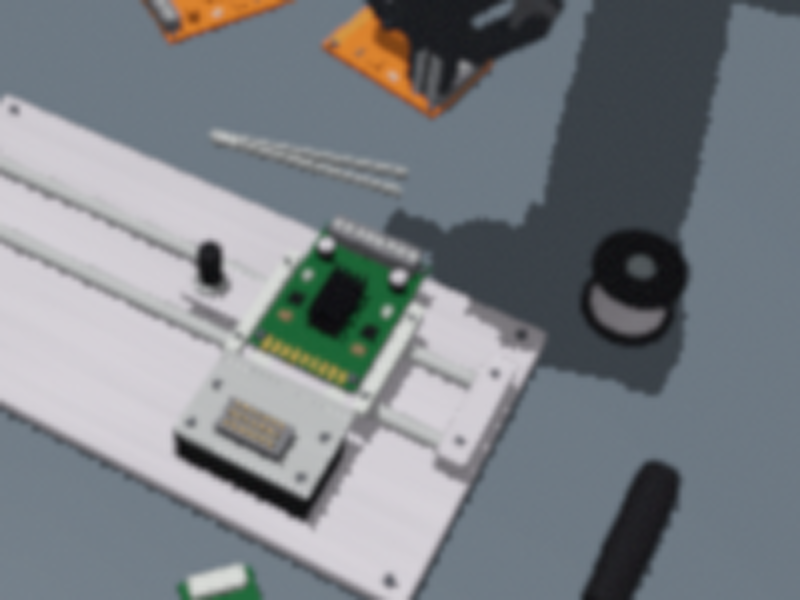

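drive_tool:
  commands:
    - [[0.018, -0.008, 0.007], [0, 0.1, -3], 0]
    - [[0.018, -0.008, 0.007], [0, 0.1, -6], 0]
    - [[0.018, -0.008, 0.007], [0, 0.1, -8], 0]
    - [[0.018, -0.008, 0.007], [0, 0.1, -8.9], 0]
    - [[0.018, -0.008, 0.007], [0, 0.1, -8.9], 0]
    - [[0.018, -0.008, 0.007], [0.5, 0.03, -8.9], 0]
    - [[0.018, -0.008, 0.007], [1.0, -0.03, -8.9], 0]
    - [[0.018, -0.008, 0.007], [1.6, -0.11, -8.9], 0]
    - [[0.018, -0.008, 0.007], [2.2, -0.19, -8.9], 0]
    - [[0.018, -0.008, 0.007], [2.7, -0.26, -8.9], 0]
    - [[0.018, -0.008, 0.007], [3.0, -0.3, -8.9], 0]
    - [[0.018, -0.008, 0.007], [3.0, -0.3, -8.9], 0]

```text
time_s: 8.97
tool_pos: [0.5305, 0.123, 0.0445]
tcp_rot: [0.103, 1.567, -0.103]
ft_force: [-0.2, 0.3, 0.5]
opening: -0.0
```

```bash
python3 snap.py wrist 5; python3 snap.py scene 5; python3 - <<'E'
import cv2
a=cv2.imread("pics/scene5.png")[140:290,200:400]; cv2.imwrite("pics/scene5c.png",cv2.resize(a,None,fx=4,fy=4,interpolation=cv2.INTER_CUBIC))
E
```

```text
[0.5305 0.123  0.0445] jig [-0.0973  0.0699] [-0.24  0.26  0.45] 8.9667
[0.5297 0.123  0.0442] jig [-0.0981  0.0698] [-1.32  0.37 -0.68] 9.0167
```

View pics/wrist5.png

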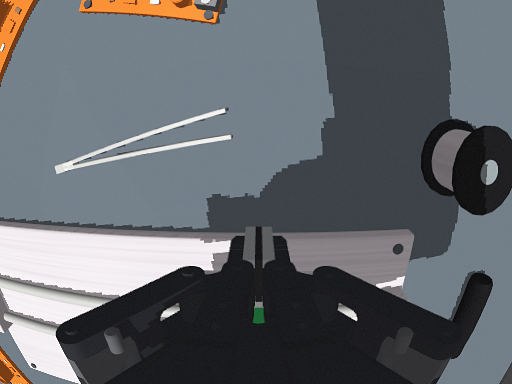

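View pics/scene5c.png

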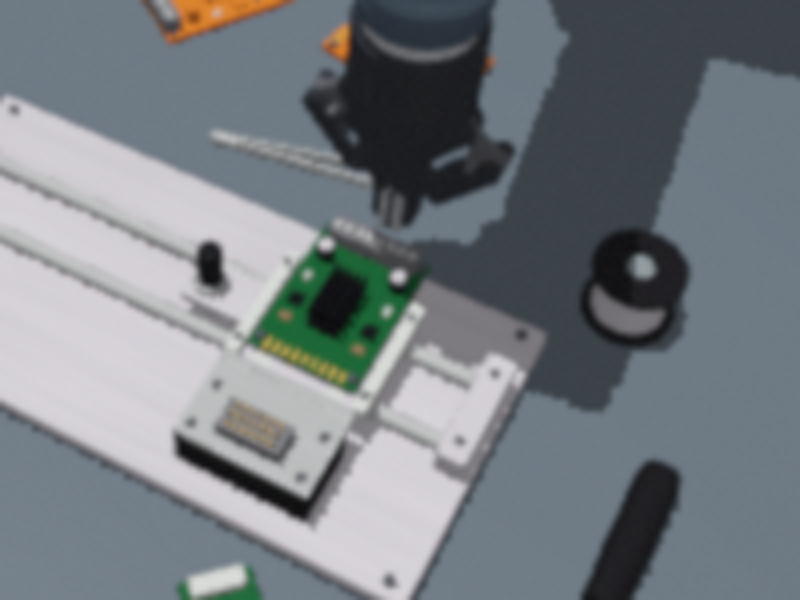

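drive_tool:
  commands:
    - [[0, 0, 0], [0.25, -0.03, 0], 0]
    - [[0, 0, 0], [0.5, -0.07, 0], 0]
    - [[0, 0, 0], [0.7, -0.09, 0], 0]
    - [[0, 0, 0], [0.9, -0.12, 0], 0]
    - [[0, 0, 0], [1.1, -0.14, 0], 0]
    - [[0, 0, 0], [1.3, -0.17, 0], 0]
    - [[0, 0, 0], [1.5, -0.2, 0], 0]
    - [[0, 0, 0], [1.7, -0.22, 0], 0]
    - [[0, 0, 0], [1.9, -0.25, 0], 0]
    - [[0, 0, 0], [2.1, -0.28, 0], 0]
    - [[0, 0, 0], [2.3, -0.3, 0], 0]
    - [[0, 0, 0], [2.3, -0.3, 0], 0]

```text
time_s: 10.07
tool_pos: [0.5531, 0.1199, 0.044]
tcp_rot: [0.103, 1.567, -0.103]
ft_force: [-0.4, 0.3, -0.0]
opening: 0.001
```

```bash
python3 snap.py scene 6; python3 snap.py top 6; python3 - <<'E'
import cv2
a=cv2.imread("pics/scene6.png")[140:290,200:400]; cv2.imwrite("pics/scene6c.png",cv2.resize(a,None,fx=4,fy=4,interpolation=cv2.INTER_CUBIC))
E
```

```text
[0.5531 0.1199 0.044 ] jig [-0.0745  0.0698] [-0.35  0.28 -0.03] 10.0667
[0.5531 0.1199 0.0441] jig [-0.0745  0.0698] [0.17 0.3  0.06] 10.1167
```

View pics/scene6c.png

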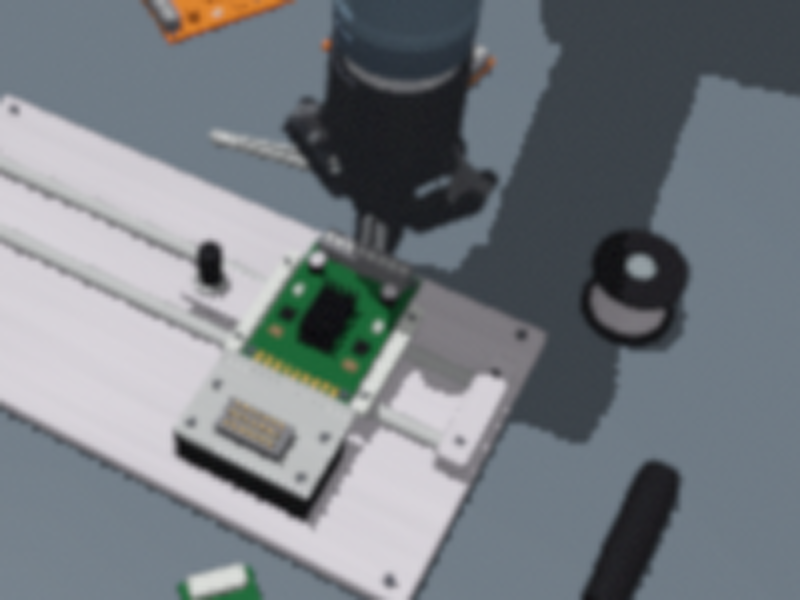

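drive_tool:
  commands:
    - [[0, 0, 0], [0.1, -0.01, 0], 0]
    - [[0, 0, 0], [0.2, -0.03, 0], 0]
    - [[0, 0, 0], [0.3, -0.04, 0], 0]
    - [[0, 0, 0], [0.4, -0.05, 0], 0]
    - [[0, 0, 0], [0.5, -0.07, 0], 0]
    - [[0, 0, 0], [0.6, -0.08, 0], 0]
    - [[0, 0, 0], [0.7, -0.09, 0], 0]
    - [[0, 0, 0], [0.8, -0.11, 0], 0]

```text
time_s: 10.83
tool_pos: [0.5611, 0.1189, 0.0442]
tcp_rot: [0.103, 1.567, -0.103]
ft_force: [-3.1, 0.8, 1.3]
opening: -0.001
```

drive_tool:
  commands:
    - [[0, 0, 0], [0.08, -0.01, 0], 0]
    - [[0, 0, 0], [0.16, -0.02, 0], 0]
    - [[0, 0, 0], [0.24, -0.03, 0], 0]
    - [[0, 0, 0], [0.32, -0.04, 0], 0]

```text
time_s: 11.17
tool_pos: [0.5614, 0.1188, 0.0441]
tcp_rot: [0.103, 1.572, -0.103]
ft_force: [-11.2, 1.3, 8.9]
opening: 0.005
```

drive_tool:
  commands:
    - [[0, 0, 0], [0.06, -0.01, 0], 0]
    - [[0, 0, 0], [0.12, -0.02, 0], 0]
    - [[0, 0, 0], [0.18, -0.02, 0], 0]

```text
time_s: 11.42
tool_pos: [0.5614, 0.1188, 0.044]
tcp_rot: [0.103, 1.576, -0.102]
ft_force: [-9.0, 1.6, 7.4]
opening: -0.001
```

```bash
python3 snap.py scene 7; python3 snap.py top 7; python3 snap.py wrist 7; python3 - <<'E'
import cv2
a=cv2.imread("pics/scene7.png")[175:265,230:330]; cv2.imwrite("pics/scene7c.png",cv2.resize(a,None,fx=6.6,fy=6.6,interpolation=cv2.INTER_CUBIC))
a=cv2.imread("pics/top7.png")[120:215,180:290]; cv2.imwrite("pics/top7c.png",cv2.resize(a,None,fx=6,fy=6,interpolation=cv2.INTER_CUBIC))
E
```

```text
[0.5614 0.1188 0.044 ] jig [-0.0661  0.0698] [-8.98  1.6   7.37] 11.4167
[0.5614 0.1188 0.044 ] jig [-0.0661  0.0698] [-8.42  0.86  6.71] 11.4667
[0.5614 0.1188 0.044 ] jig [-0.0661  0.0698] [-8.55  0.8   7.21] 11.5167
```

View pics/scene7c.png

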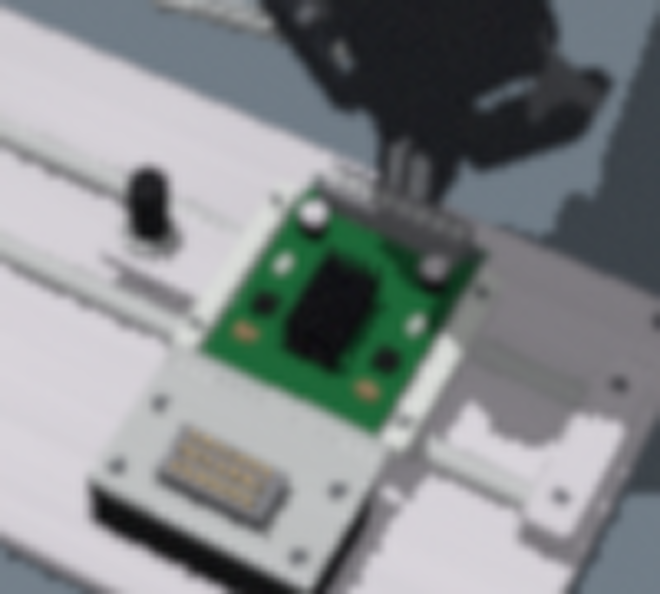

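View pics/top7c.png

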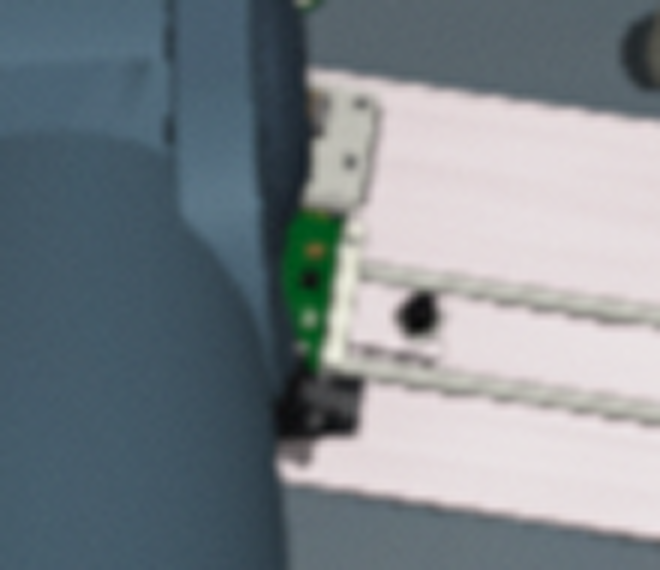

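View pics/wrist7.png

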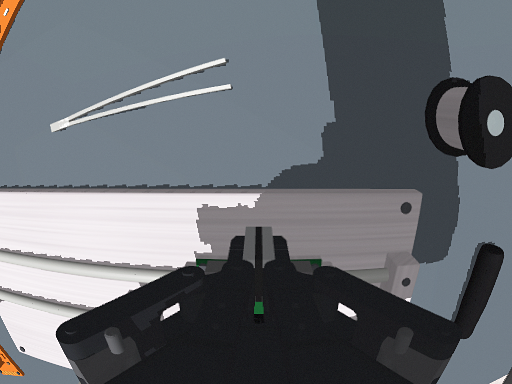

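```bash
python3 - <<'E'
from h import *
import json
def f(p,z,fac,o):
    return w2j(onplane("scene",tcrop(p,fac,o),z))
# capacitor left/right (white tops), terminal-left board corner
print("4 capL",f((326,245),.056,4,(200,140)),"capR",f((398,277),.056,4,(200,140)),"cornerR",f((428,262),.0456,4,(200,140)),"sink",f((338,300),.0656,4,(200,140)))
print("7 capL",f((314,210),.056,6.6,(230,175)),"capR",f((436,264),.056,6.6,(230,175)),"cornerR",f((490,252),.0456,6.6,(230,175)),"sink",f((335,300),.0656,6.6,(230,175)))
c=json.load(open("pics/w7.json"))
for p,z in (((197,260),.0456),((321,260),.0456),((205,266),.0576),((305,264),.0576)): print(w2j(wplane(p,c,z)))
s=manip.sense();print(np.round(s["qpos"],3),s["wrist_torque"],s["joint_efforts"])
from scipy.spatial.transform import Rotation as Ro
print(np.round(Ro.from_rotvec(s["tcp_rot"]).as_matrix(),3))
import cv2
a=cv2.imread("pics/wrist7.png")[180:330,150:370]; cv2.imwrite("pics/wrist7c.png",cv2.resize(a,None,fx=3.6,fy=3.6,interpolation=cv2.INTER_CUBIC))
E
```

```text
4 capL [-0.0514  0.0462] capR [-0.0513  0.0936] cornerR [-0.077   0.1021] sink [-0.0136  0.073 ]
7 capL [-0.0325  0.0454] capR [-0.0328  0.0936] cornerR [-0.0536  0.1057] sink [0.0037 0.0722]
[-0.054   0.0355]
[-0.054   0.1047]
[-0.0576  0.0423]
[-0.0589  0.0936]
[ 0.097  0.503 -0.231  0.844  0.001  0.228] [ 0.22489256  1.55085399 -0.00411019] [-1.52506560e+00 -4.62032962e+01  2.60202169e+01 -3.38462502e+00
 -5.12686260e-01 -7.96139793e-03]
[[-0.007  0.13   0.991]
 [ 0.001  0.991 -0.13 ]
 [-1.    -0.    -0.007]]
```

View pics/wrist7c.png

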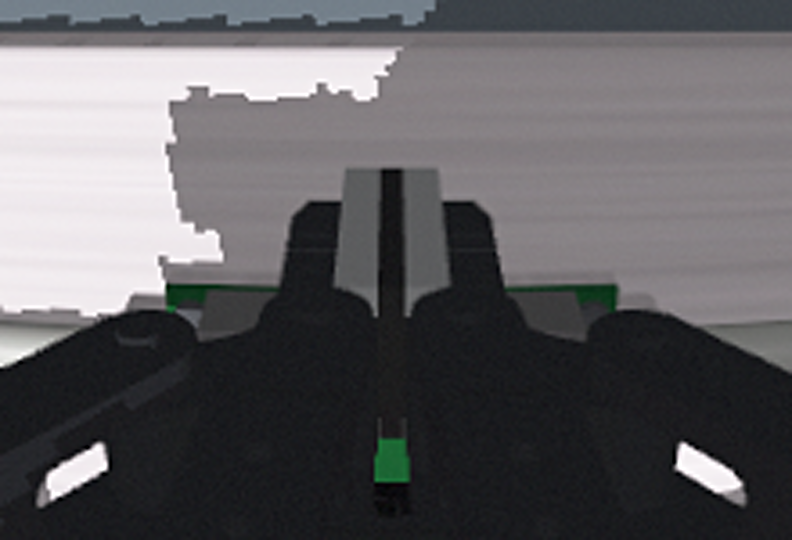

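```bash
python3 - <<'E'
from h import *
for p in ((190,172),(322,190)): print("top lip upper edge z.055",w2j(onplane("top",T(p),.055)))
for p in ((206,82),(344,103)): print("top head back",w2j(onplane("top",T(p),.055)))
import json
a=__import__("cv2")
im=a.imread("pics/scene4.png")[190:275,235:310]; a.imwrite("pics/s4d.png",a.resize(im,None,fx=7,fy=7,interpolation=a.INTER_CUBIC))
im=a.imread("pics/scene7.png")[190:275,235:310]; a.imwrite("pics/s7d.png",a.resize(im,None,fx=7,fy=7,interpolation=a.INTER_CUBIC))
im=a.imread("pics/wrist3.png")[90:300,340:512]; a.imwrite("pics/w3d.png",a.resize(im,None,fx=3.5,fy=3.5,interpolation=a.INTER_CUBIC))
im=a.imread("pics/top0.png")[120:160,200:255]; a.imwrite("pics/t0d.png",a.resize(im,None,fx=12,fy=12,interpolation=a.INTER_CUBIC))
E
```

```text
top lip upper edge z.055 [0.0371 0.11  ]
top lip upper edge z.055 [0.0385 0.0317]
top head back [0.0929 0.1102]
top head back [0.093  0.0273]
```

View pics/s7d.png

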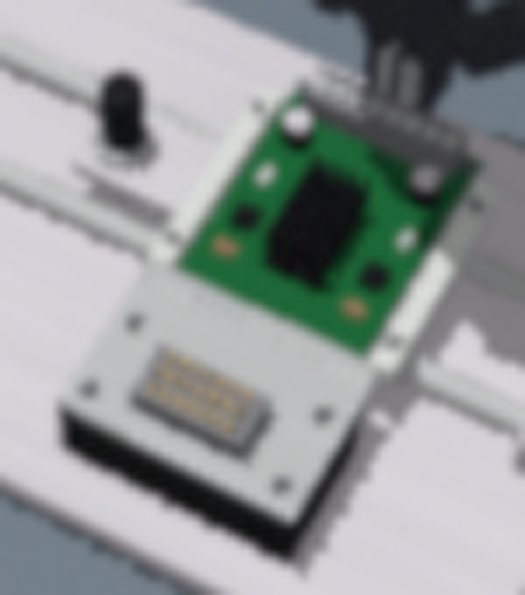

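View pics/t0d.png

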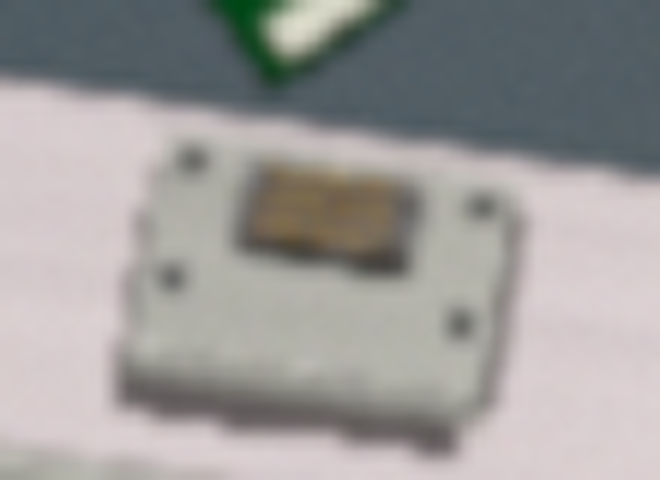

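View pics/w3d.png

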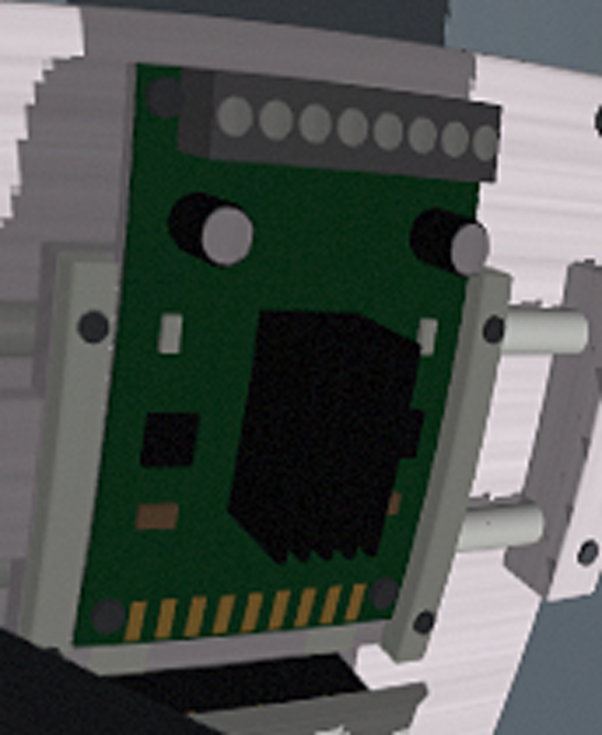

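drive_tool:
  commands:
    - [[0, 0, 0], [-0.2, 0.03, 0], 0]
    - [[0, 0, 0], [-0.5, 0.07, 0], 0]
    - [[0, 0, 0], [-0.5, 0.07, 0], 0]

```text
time_s: 11.82
tool_pos: [0.5572, 0.1195, 0.0442]
tcp_rot: [0.103, 1.574, -0.102]
ft_force: [-0.4, 0.7, -0.2]
opening: 0.0
```

```bash
python3 snap.py scene 8; python3 snap.py wrist 8;  python3 - <<'E'
from h import *
import cv2
from scipy.spatial.transform import Rotation as Ro
s=manip.sense();R=Ro.from_rotvec(s["tcp_rot"]);q2=-.131;c,sn=np.cos(q2),np.sin(q2)
y=np.array([-sn,c,0]);x=np.array([0,0,-1.]);print("corr",(Ro.from_matrix(np.c_[x,y,np.cross(x,y)])*R.inv()).as_rotvec())
a=cv2.imread("pics/scene8.png")[190:275,235:310]; b=cv2.imread("pics/wrist8.png")[180:330,150:370]
cv2.imwrite("pics/s8d.png",cv2.resize(a,None,fx=7,fy=7,interpolation=cv2.INTER_CUBIC));cv2.imwrite("pics/w8d.png",cv2.resize(b,None,fx=3.6,fy=3.6,interpolation=cv2.INTER_CUBIC))
E
```

```text
[0.5572 0.1195 0.0442] jig [-0.0704  0.0699] [-0.43  0.72 -0.22] 11.8167
[0.5573 0.1194 0.0442] jig [-0.0702  0.0699] [-0.34  1.12  0.7 ] 11.8667
corr [-0.00050945 -0.00567496 -0.00040996]
```

View pics/s8d.png

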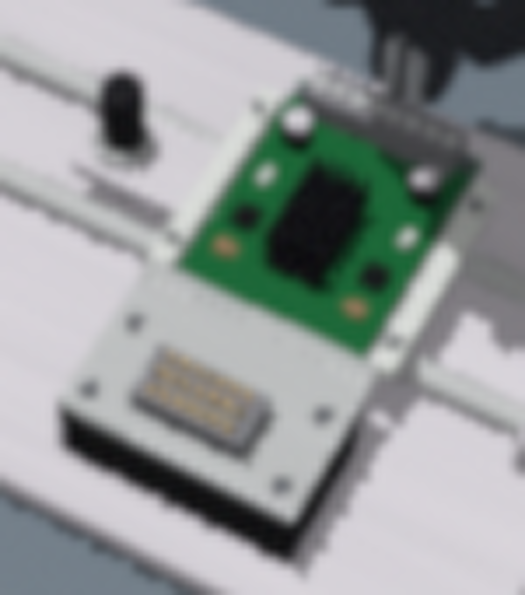

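View pics/w8d.png

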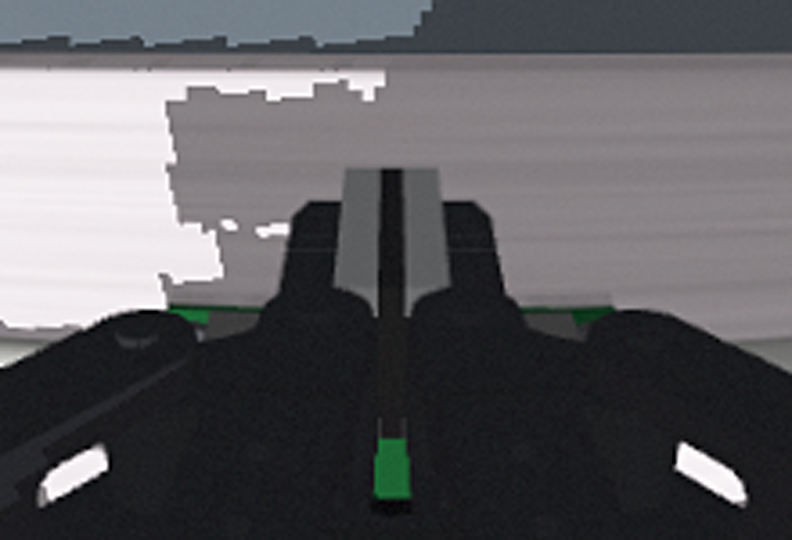

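drive_tool:
  commands:
    - [[0, -0.006, 0], [0.15, -0.02, 0], 0]
    - [[0, -0.006, 0], [0.3, -0.04, 0], 0]
    - [[0, -0.006, 0], [0.4, -0.05, 0.03], 0]
    - [[0, -0.006, 0], [0.48, -0.06, 0.08], 0]
    - [[0, -0.006, 0], [0.55, -0.07, 0.12], 0]

```text
time_s: 12.33
tool_pos: [0.5614, 0.1188, 0.0448]
tcp_rot: [0.103, 1.571, -0.102]
ft_force: [-3.4, 0.9, -1.3]
opening: 0.002
```

drive_tool:
  commands:
    - [[0, -0.003, 0], [0.12, -0.02, 0.02], 0]
    - [[0, -0.003, 0], [0.2, -0.03, 0.04], 0]
    - [[0, -0.003, 0], [0.28, -0.04, 0.06], 0]

```text
time_s: 12.58
tool_pos: [0.5625, 0.1184, 0.0447]
tcp_rot: [0.103, 1.571, -0.102]
ft_force: [-4.1, 1.4, -1.2]
opening: -0.004
```

drive_tool:
  commands:
    - [[0, -0.003, 0], [0.2, -0.03, 0.04], 0]
    - [[0, -0.003, 0], [0.27, -0.04, 0.06], 0]
    - [[0, -0.003, 0], [0.34, -0.05, 0.08], 0]
    - [[0, -0.003, 0], [0.4, -0.05, 0.1], 0]

```text
time_s: 12.92
tool_pos: [0.5646, 0.1179, 0.0449]
tcp_rot: [0.103, 1.572, -0.102]
ft_force: [-5.9, 1.5, -1.4]
opening: -0.001
```

drive_tool:
  commands:
    - [[0, -0.004, 0], [0.25, -0.02, 0.06], 0]
    - [[0, -0.004, 0], [0.31, -0.03, 0.08], 0]
    - [[0, -0.004, 0], [0.37, -0.04, 0.1], 0]
    - [[0, -0.004, 0], [0.43, -0.05, 0.12], 0]

```text
time_s: 13.25
tool_pos: [0.5661, 0.1175, 0.045]
tcp_rot: [0.102, 1.573, -0.102]
ft_force: [-9.1, 0.9, -0.3]
opening: 0.001
```

drive_tool:
  commands:
    - [[0, -0.005, 0], [0.3, -0.03, 0.08], 0]
    - [[0, -0.005, 0], [0.36, -0.04, 0.1], 0]
    - [[0, -0.005, 0], [0.42, -0.05, 0.13], 0]
    - [[0, -0.005, 0], [0.42, -0.05, 0.13], 0]

```text
time_s: 13.58
tool_pos: [0.566, 0.1175, 0.0447]
tcp_rot: [0.103, 1.577, -0.101]
ft_force: [-10.0, 3.2, -0.6]
opening: 0.004
```

```bash
python3 snap.py scene 9; python3 snap.py wrist 9;  python3 - <<'E'
import cv2
a=cv2.imread("pics/scene9.png")[190:275,235:310]; b=cv2.imread("pics/wrist9.png")[180:330,150:370]
cv2.imwrite("pics/s9d.png",cv2.resize(a,None,fx=7,fy=7,interpolation=cv2.INTER_CUBIC));cv2.imwrite("pics/w9d.png",cv2.resize(b,None,fx=3.6,fy=3.6,interpolation=cv2.INTER_CUBIC))
E
```

```text
[0.566  0.1175 0.0447] jig [-0.0614  0.069 ] [-9.98  3.23 -0.57] 13.5833
[0.566  0.1175 0.0447] jig [-0.0614  0.0691] [-10.98   1.95   0.35] 13.6333
```

View pics/s9d.png

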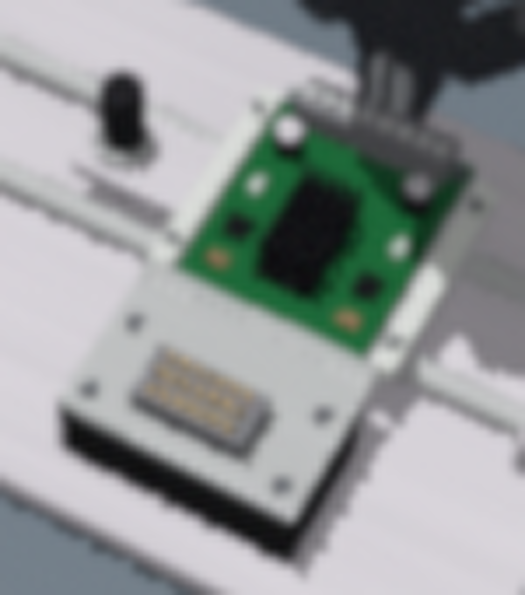

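View pics/w9d.png

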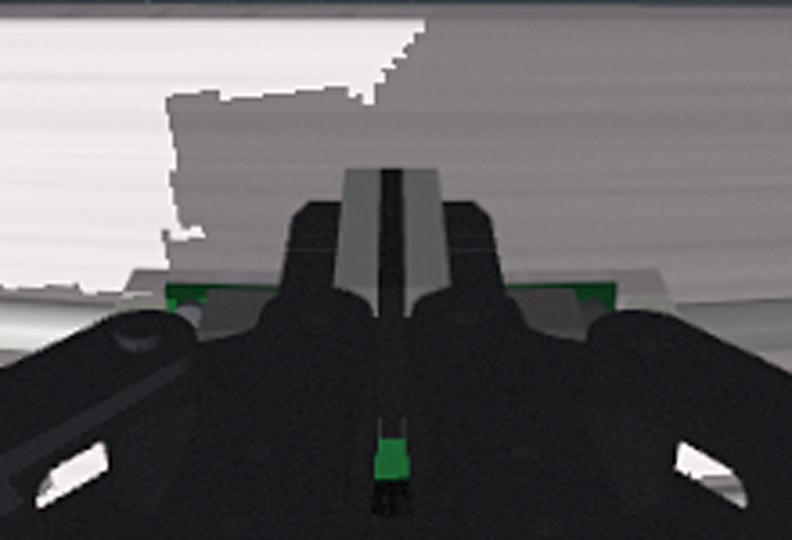

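drive_tool:
  commands:
    - [[0, -0.01, 0], [0.4, -0.04, 0.14], 0]
    - [[0, -0.01, 0], [0.5, -0.05, 0.18], 0]
    - [[0, -0.01, 0], [0.6, -0.06, 0.22], 0]
    - [[0, -0.01, 0], [0.6, -0.06, 0.22], 0]

```text
time_s: 14.02
tool_pos: [0.5661, 0.1177, 0.0448]
tcp_rot: [0.103, 1.578, -0.099]
ft_force: [-12.3, 2.4, -0.2]
opening: -0.005
```

drive_tool:
  commands:
    - [[0, -0.01, 0], [0.65, -0.06, 0.23], 0]
    - [[0, -0.01, 0], [0.75, -0.07, 0.26], 0]
    - [[0, -0.01, 0], [0.75, -0.07, 0.26], 0]
    - [[0, -0.01, 0], [0.75, -0.07, 0.26], 0]

```text
time_s: 14.35
tool_pos: [0.5662, 0.1179, 0.0448]
tcp_rot: [0.103, 1.582, -0.097]
ft_force: [-14.7, 3.7, -0.9]
opening: -0.001
```

```bash
python3 snap.py wrist 10; python3 snap.py scene 10; python3 - <<'E'
from h import *
import json,cv2
for k in (7,8,10):
    im=cv2.imread(f"pics/wrist{k}.png");c=json.load(open(f"pics/w{k}.json"))
    g=im.astype(int); 
    out=[]
    for x in list(range(200,224,4))+list(range(298,320,4)):
        col=g[240:300,x]; m=(col[:,1]>col[:,2]+20)&(col[:,1]>col[:,0]+15)
        if m.any(): out.append(w2j(wplane((x,240+m.argmax()-.5),c,.0456)))
    o=np.array(out);print(k,len(o),np.round(o[:6,0].mean(),4),np.round(o[6:,0].mean(),4))
a=cv2.imread("pics/scene10.png")
def f(p): return w2j(onplane("scene",tcrop(p,7,(235,190)),.056))
print("caps 8",f((297,121)),f((425,177)),"caps 9",f((289,130)),f((417,185)))
E
python3 - <<'E'
from station import manip
print(manip.sense()["ft_force"],manip.sense()["tool_pos"])
E
```

```text
[0.5662 0.1179 0.0448] jig [-0.0612  0.0695] [-14.67   3.69  -0.9 ] 14.35
[0.5662 0.1179 0.0447] jig [-0.0612  0.0695] [-14.64   3.63   0.08] 14.4
7 9 -0.055 -0.0549
8 8 -0.0551 -0.0546
10 10 -0.0499 -0.05
caps 8 [-0.0312  0.0457] [-0.0317  0.0932] caps 9 [-0.0266  0.0451] [-0.0276  0.0923]
[-14.33819924   3.44593089  -0.34153119] [0.56616667 0.11789914 0.04472259]
```

```bash
python3 - <<'E'
from station import manip
manip.job_done(); s=manip.sense(); print(s["time_s"],s["tool_pos"],s["ft_force"])
E
```

```text
the job is handed in; nothing more can be done
the job is handed in; nothing more can be done
```

The job is handed in. The carriage is home and the module is pressed against the stop, with the closed gripper still holding it there. It took 14.4 s of the 50 s.

- **Carriage:** I pushed it by its post with closed fingers. Resistance rose to about 13 N at the detent and then dropped as it clicked through. It met the end stop at about 9 N, where I expected it. The post then measured 7–8 mm short of the jig origin in y, against 7 mm for home.
- **Module:** I pushed its tail slowly. The first try jammed at the spring pins with 8–11 N. The tool was also pressing down with about 7–9 N, which probably tipped the nose up under the lip. I backed off 4 mm and pushed again with a slight lift. The springs then compressed smoothly over about 4.7 mm, with the force rising from about 3 to 9 N.
- **Last checks:** The tail face measured 50 mm behind the jig origin on both sides, so the module is home and square. Pushing harder, to about 14.5 N, moved it no further, against the springs' 8 N. The vertical force was near zero and the side force about 3.5 N.
- **What disagreed:** The travel from spring touch to the stop came out at 4.7 mm where 5 mm was expected, which is within measurement error.
- **Not checked:** I could not read the state after handing in. I did not measure the tools and loose parts again, but nothing showed the arm touching any of them.

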